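# Roll the pin into its trough and lock it with the turn-button

### The job

The baking is done: park the rolling pin on the pastry board. Push on the top of its barrel with your fingertips to roll it along the board until it drops into the trough against the back rail and lies still along its whole length, then push the wooden turn-button on the rail round until it stands square across the pin and locks it in. Do not lift the pin or push it from low down behind, and leave the jars, shaker and timer where they stand.

Things in the scene. Friction and masses are not known exactly. Their poses are not given: they have to be found in the camera images.
- pastry_board: Fixed wooden board, 210 mm (its x) by 380 mm (its y), 20 mm thick, long side left-right to the robot, yaw within 6 degrees. Origin: centre of its underside, z up. Flat top (z 20 mm) from y = +190 (open end) to -128 mm; then a 35-degree lip leads down to the trough. Back rail at its -y end (robot's right): y = -172 to -190 mm, as long as the board is wide, top 66 mm over the worktop.
- rolling_pin: Loose brown wooden rolling pin, red handles, 0.2 to 0.35 kg. Barrel 50 mm thick, 160 mm long, along the pin's x; with handles (21 mm thick) 252 mm. Origin: middle of the barrel on its axis, 45 mm over the worktop on the flat board, 39 mm seated. y and z turn as it rolls. Starts 140 to 240 mm from the trough, within 3.5 degrees of parallel to it. Let go, it rolls on some cm and stops.
- trough (a point): Middle of the trough's floor; axes as the board's. The trough runs along x over the board's whole width, between the sloping lip and the back rail, floor 14 mm over the worktop (6 mm below the flat), 36 mm wide at the floor. The seated pin's axis lies 25 mm above this point, within about 3 mm in y.
- keeper (a joint): Turn-button: dark wood bar on a vertical screw on top of the rail, rad. 0: along the rail, pointing to the board's -x (the robot); starts at 0 to 0.35. It turns clockwise seen from above, out over the board (+y), to a stop at 1.571, square across the pin. Stays where left; about 1 N at the knob turns it. Underside 67 mm over the worktop: 3 mm over the seated pin, too low for a pin on the flat.
- keeper_knob (a point): Top centre of the light-wood knob on the turn-button, 47 mm from the pivot, 102 mm above the worktop. The knob is 24 mm high (14 mm thick at the top, 9 mm at the stem); the bar it stands on is 11 mm thick (67 to 78 mm over the worktop), 18 mm wide, and reaches 59 mm from the pivot.
- keeper_pivot (a point): Pivot of the turn-button, on the top of the rail at its middle, 67 mm above the worktop (underside of the bar). Axes are those of the board.
- sugar_canister: Bystander: green canister with wooden lid, 87 mm across, 110 mm high, origin at the centre of its underside. To be left alone.
- spice_jar: Bystander: orange-brown spice jar with black cap, 44 mm across, 107 mm high, origin at the centre of its underside. To be left alone.
- salt_shaker: Bystander: clear salt shaker, 44 mm across, 90 mm high, origin at the centre of its underside. To be left alone.
- kitchen_timer: Bystander: round white kitchen timer with a red grip, 68 mm across, 54 mm high, origin at the centre of its underside. To be left alone.

How it is judged:
By the outcome, as a careful person would: the job done as asked, in the order asked, and still so for the second after the job is handed in, with the robot touching nothing.
It also fails if it takes over 64 s, if anything falls off the work surface, if the arm or the gripper's body presses on something with over 40 N, if the wrist force passes 120 N, or if a joint passes its speed limit or range.

### The arm

A 6-joint arm with a two-finger parallel gripper is mounted at the origin on a cart in front of the work surface, level with it; the furniture and walls round the work are solid. World frame = base frame: x ahead of the robot, y to its left, z up, the work surface at z = 0. Lengths are in m, angles in rad, forces in N, time in s.
With the tool pointing down it reaches from about 0.425 to 0.925 m from the base axis. Payload 12.5 kg.
Tool frame: the origin (TCP) lies between the finger pads, 19 mm behind the fingertips; this is the grasp point; z points along the fingers, y is the line along which they close (so a half turn about z gives the same grasp; the last joint's range is limited). The gripper opens to 85 mm and grips with 20 to 120 N. Pads are 22 mm wide; open, the fingers measure 114 mm over their backs; the gripper's body (76 mm by 85 mm) begins 54 mm behind the grasp point. The pads swing forward as they close: fully open they stand 13 mm farther back than shut.
Start: joints at [1.179, 0.491, 1.559, -0, 1.092, -0.106], TCP at [0.176, 0.6, 0.25] pointing down, gripper open.
Joint ranges: [-3.1, 3.1], [-0.84, 2.19], [0.05, 2.79], [-1.13, 4.28], [0.06, 2.93], [-2.69, 2.69]. Speed limits (rad/s): [2.22, 2.22, 2.79, 3.14, 3.14, 3.14].

### API

Orientations are given as a unit quaternion [w, x, y, z].
In Python, from workcell import env gives the robot as it stands. The module is installed in compiled form; this text tells all that it offers.
- The arm moves only by the tool carry_out, never from a script. Its argument "commands" is a list of rows, each a list of 3 entries, a list of its own where there are three numbers: the shift along the world's x, y, z in m, then the turn, a rotation vector about the world's x, y, z in rad, then the finger opening in m, from 0 to 0.0854. In form: [[[x, y, z], [rx, ry, rz], hand], ...]. A call has 1 to 12 rows; each row shifts and turns the commanded pose from where the row before left it; what a row does not reach is not made up. A row lasts 1/12 s, in which the tool goes at most 41.7 mm and 7.16 degrees, less where a joint would pass 70% of its speed; a pose out of reach is approached as far as the arm can. A call is refused whole if a number of a shift passes 0.0417 or a number of a turn 0.125, either way. A call with a gripper value outside its range is refused whole. The fingers move at their own pace and stop on an object; "newtons" is the grip in N (left out, the last holds). Time passes only in rows, so rows that do not move let the fingers close. It gives the time, the measured TCP pose, the force, the opening and the grip force at its end, in the units of the state.
- env.read_state(): the state, without advancing time (a new reading comes with each control period).
- env.capture(name): name is "scene" or "top" or "wrist"; returns a dict with "frame" (384x512x3 uint8, blue, green, red), "depth" (384x512 float32, m along the optical axis (not along the pixel's ray), 0 where there is no reading), "intrinsics" (3x3 intrinsics, pixels), "k1" (the pictures are not rectified: a ray, as slopes to the right and down, at radius r is drawn at 1 + k1 r^2 times it, then the intrinsics apply), "world_to_cam" (4x4, takes a point from world to camera coordinates). Camera axes: x right, y down, z forward; pixel columns grow to the right and rows downward; lengths in m; the calibration is good to about 2 mm. A picture is of the moment at which its call begins.
- env.job_done(): hands the job in; it is judged then, once.
The state is a dict: "time": time; "joints": joint angles; "qd": joint speeds; "tau": joint torques, N m; "tool_pos": TCP position; "eef_rot": TCP orientation; "ft_force": force on the tool from outside, world axes, zero at the start; "moment": the same for the moment, N m; "finger_gap": opening from 0.0 (shut) to 1.0 (fully open); "grip_force": force on a finger pad.
Only numpy, scipy, OpenCV 4.12 (cv2) and the standard library are available. Lean on these libraries where they do the work, as an engineer would, in place of code of your own. Each camera call takes 0.05 s, during which the arm holds its last target. There are 200 camera calls.

## Working session

There is one attempt and no reset: what is moved stays moved. The work goes in short steps, Python scripts to look and compute and a tool call to move; the robot and the scene stay as the last step left them, time stands still between calls to the robot, and variables do not carry over. Pictures are saved under pics/ and viewed, at most 10 in all, crops included, and the job is handed in when it is done.

Besides the shell and the picture viewer there is one more tool, called after ">>>" as a command line: name --argument value ..., lists and objects as JSON in quotes. carry_out: Moves the arm, as the interface text tells. Its arguments: {"type":"object","properties":{"commands":{"type":"array"},"newtons":{"type":"number"}},"required":["commands"]}

```bash
mkdir -p pics; cat > h.py <<'E'
import numpy as np, cv2
from workcell import env
def cap(n,fn=None):
    c=env.capture(n)
    if fn: cv2.imwrite('pics/'+fn,c['frame'])
    return c
def rays(c,px):
    K=c['intrinsics']; px=np.asarray(px,float).reshape(-1,1,2)
    # inverse of radial: iterate
    d=np.stack([(px[:,0,0]-K[0,2])/K[0,0],(px[:,0,1]-K[1,2])/K[1,1]],1); u=d.copy()
    for _ in range(20): u=d/(1+c['k1']*(u**2).sum(1,keepdims=True))
    return u
def plane(c,px,z):
    u=rays(c,px); T=c['world_to_cam']; R=T[:3,:3]; o=-R.T@T[:3,3]
    D=np.c_[u,np.ones(len(u))]@R
    return o+D*((z-o[2])/D[:,2])[:,None]
def cloud(c):
    h,w=c['depth'].shape; v,u=np.mgrid[:h,:w]
    r=rays(c,np.c_[u.ravel(),v.ravel()]); d=c['depth'].ravel()[:,None]
    P=np.c_[r*d,d]; T=c['world_to_cam']
    W=(P-T[:3,3])@T[:3,:3]; W[d[:,0]==0]=np.nan
    return W.reshape(h,w,3)
E
python3 - <<'E'
from h import *
a=cap('top','top0.png');b=cap('scene','scene0.png')
cv2.imwrite('pics/both.png',cv2.resize(np.vstack([a['frame'],b['frame']]),(400,600)) if 0 else a['frame'])
s=env.read_state();print(s)
for c in(a,b): T=c['world_to_cam'];print(-T[:3,:3].T@T[:3,3],T[:3,:3].round(2).tolist())
E
```

```text
{'time': 0.1, 'joints': array([ 1.17938860e+00,  4.91488259e-01,  1.55936959e+00, -1.00533164e-05,
        1.09170468e+00, -1.05606020e-01]), 'qd': array([ 0.00089931, -0.00204936, -0.00026829,  0.0014661 ,  0.00068453,
        0.00121597]), 'tau': array([ 2.14611908e-03, -6.19441152e+01, -2.62023801e+01, -1.54810095e-04,
        2.92872668e-03, -1.09510378e-05]), 'tool_pos': array([0.1761217 , 0.59949144, 0.24949953]), 'eef_rot': array([-1.14951897e-04,  1.42412684e-01,  9.89807250e-01, -4.71140377e-04]), 'ft_force': array([ 0.29952492, -0.25763644, -0.29727471]), 'moment': array([-0.03869346, -0.0131313 ,  0.03256926]), 'grip_force': 0.0, 'finger_gap': 0.9996892528464395}
[ 0.27099624 -0.1081136   1.05181533] [[0.06, -1.0, -0.0], [-0.98, -0.05, -0.21], [0.21, 0.02, -0.98]]
[-0.4846085  -1.00193224  0.68576698] [[0.68, -0.73, -0.01], [-0.3, -0.27, -0.91], [0.67, 0.62, -0.41]]
```

View pics/top0.png

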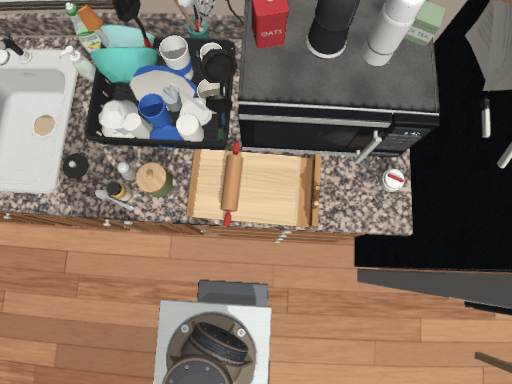

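View pics/scene0.png

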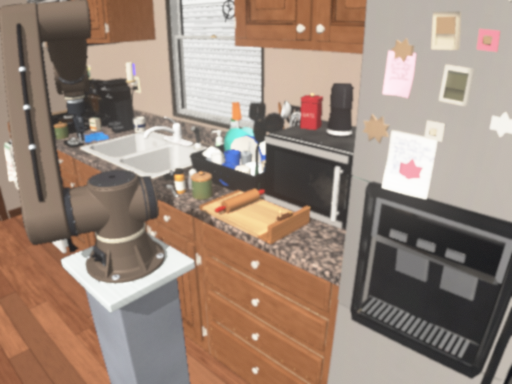

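The top view shows the board at cols 190–320, rows 150–228. The pin is at about (231,185) and the rail at about (315,190). The oven is just behind the board (rows 115–155) and the canister stands left of it at (154,180). Next I measure.

```bash
python3 - <<'E'
from h import *
c=cap('top');W=cloud(c)
f=c['frame'];cv2.imwrite('pics/crop.png',cv2.resize(f[95:240,180:330],None,fx=5,fy=4,interpolation=cv2.INTER_CUBIC)[:600,:750])
hsv=cv2.cvtColor(f,cv2.COLOR_BGR2HSV)
roi=np.zeros(f.shape[:2],bool);roi[140:235,185:325]=1
red=roi&((hsv[...,0]<6)|(hsv[...,0]>174))&(hsv[...,1]>170)&(hsv[...,2]>90)
n,l,st,ce=cv2.connectedComponentsWithStats(red.astype(np.uint8))
for i in range(1,n):
    if st[i,4]>15:print('red',ce[i],st[i],plane(c,ce[i],.045).round(4))
z=W[...,2]
for lo,hi in((.015,.03),(.055,.068),(.07,.083),(.09,.11)):
    m=roi&(z>lo)&(z<hi)
    P=W[m];print(lo,m.sum(),np.nanmin(P,0).round(3),np.nanmax(P,0).round(3),np.nanmean(P,0).round(3))
m=roi&(z>.013)&(z<.027)
q=np.argwhere(m)[:,::-1];r=cv2.minAreaRect(np.float32(W[m][:,:2]*1000));print('board',r)
m=roi&(z>.05)&(W[...,1]<-.15); r=cv2.minAreaRect(np.float32(W[m][:,:2]*1000));print('rail',r)
for y in(-.05,-.1,-.25):
    mm=(abs(W[...,1]-y)<.01)&(W[...,2]>.12)&(W[...,0]>.4);print('oven',y,np.nanmin(W[mm][:,0]) if mm.any() else 0)
E
```

```text
red [235.5862069  147.53448276] [233 142   6  12  58] [[ 0.6013 -0.0331  0.045 ]]
red [227.02941176 218.32352941] [224 210   6  17  68] [[ 0.3898 -0.0227  0.045 ]]
0.015 7024 [ 0.381 -0.299  0.015] [0.631 0.124 0.03 ] [ 0.492 -0.08   0.02 ]
0.055 1135 [ 0.373 -0.293  0.055] [0.618 0.115 0.068] [ 0.527 -0.128  0.063]
0.07 438 [ 0.392 -0.29   0.07 ] [0.618 0.106 0.083] [ 0.524 -0.138  0.075]
0.09 154 [ 0.433 -0.286  0.091] [0.617 0.105 0.11 ] [ 0.584 -0.143  0.101]
board ((506.6261291503906, -83.13226318359375), (419.7802734375, 239.36866760253906), 87.98472595214844)
rail ((499.7734069824219, -220.5947265625), (143.0937957763672, 236.2716064453125), 89.50527954101562)
oven -0.05 0.6048211240856661
oven -0.1 0.603601983447009
oven -0.25 0.6023056935008028
```

View pics/crop.png

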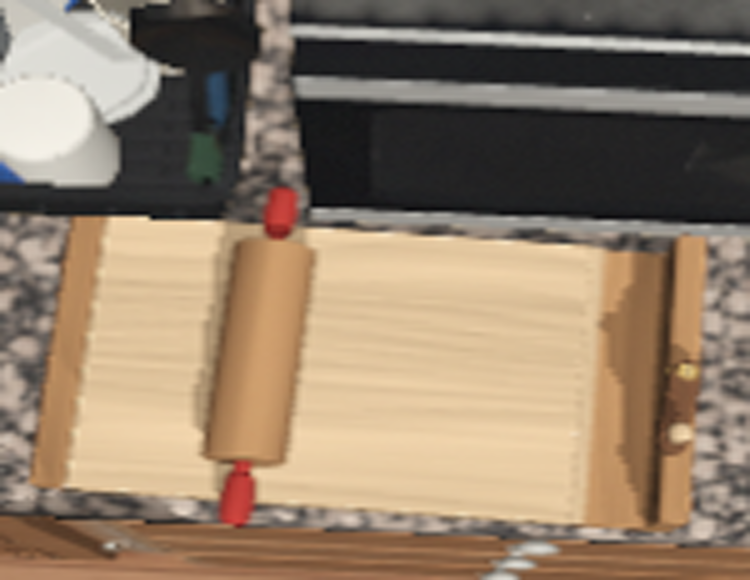

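The crop shows the lip edge running from (600,248) to (585,520). The rail top's outer edge runs from (705,237) to (690,527). The brass pivot screw is at (686,370) and the knob at (681,433), so the keeper starts near 0. Next I convert these to world positions.

```bash
python3 - <<'E'
from h import *
c=cap('top')
g=lambda p,z: plane(c,[[180+p[0]/5-.4,95+p[1]/4-.4]],z)[0].round(4)
for n,p,z in(('lipfar',(600,248),.02),('lipnear',(585,520),.02),('openfar',(78,217),.02),('opennear',(35,487),.02),('railfar',(705,237),.066),('railnear',(690,527),.066),('railinfar',(677,237),.066),('railinnear',(660,527),.066),('screw',(686,370),.08),('knob',(681,433),.102),
 ('b1',(240,240),.06),('b2',(312,247),.06),('b3',(207,457),.06),('b4',(286,463),.06)):print(n,g(p,z))
E
```

```text
lipfar [ 0.5913 -0.2264  0.02  ]
lipnear [ 0.3854 -0.2234  0.02  ]
openfar [0.599  0.0914 0.02  ]
opennear [0.3918 0.0981 0.02  ]
railfar [ 0.5888 -0.2818  0.066 ]
railnear [ 0.3785 -0.2767  0.066 ]
railinfar [ 0.5878 -0.2655  0.066 ]
railinnear [ 0.3776 -0.26    0.066 ]
screw [ 0.4865 -0.27    0.08  ]
knob [ 0.4379 -0.2644  0.102 ]
b1 [ 0.5736 -0.0125  0.06  ]
b2 [ 0.5705 -0.0547  0.06  ]
b3 [ 0.4138 -0.0051  0.06  ]
b4 [ 0.412  -0.0498  0.06  ]
```

>>> carry_out --commands '[[[0.025,-0.021,0],[0,0,-0.055],0.06],[[0.025,-0.021,0],[0,0,-0.055],0.06],[[0.025,-0.021,0],[0,0,-0.055],0.06],[[0.025,-0.021,0],[0,0,-0.055],0.06],[[0.025,-0.021,0],[0,0,-0.055],0.06],[[0.025,-0.021,0],[0,0,-0.055],0.06],[[0.025,-0.021,0],[0,0,-0.055],0.06],[[0.011,-0.028,0],[0,0,-0.055],0.06],[[0.011,-0.028,0],[0,0,-0.055],0.06],[[0.011,-0.028,0],[0,0,-0.055],0.06],[[0.011,-0.028,0],[0,0,-0.055],0.06],[[0.011,-0.028,0],[0,0,-0.055],0.06]]'

```text
time: 1.2
tool_pos: [0.4064, 0.3112, 0.25]
eef_rot: [-0.0, 0.457, 0.89, 0.0]
ft_force: [0.6, 0.6, 0.2]
finger_gap: 0.705
grip_force: 0.0
```

>>> carry_out --commands '[[[0.011,-0.028,0],[0,0,-0.055],0.06],[[0.011,-0.028,0],[0,0,-0.055],0.06],[[0.011,-0.028,0],[0,0,-0.055],0.06],[[0.011,-0.028,0],[0,0,-0.055],0.06],[[0.0055,-0.0265,0],[0,0,-0.055],0.06],[[0.0055,-0.0265,0],[0,0,-0.055],0.06],[[0.0055,-0.0265,0],[0,0,-0.055],0.06],[[0.0055,-0.0265,0],[0,0,-0.055],0.06],[[0.0055,-0.0265,0],[0,0,-0.055],0.06],[[0.0055,-0.0265,0],[0,0,-0.055],0.06],[[0.0055,-0.0265,0],[0,0,-0.055],0.06],[[0.0055,-0.0265,0],[0,0,-0.055],0.06]]'

```text
time: 2.2
tool_pos: [0.4942, -0.0127, 0.25]
eef_rot: [0.0, 0.72, 0.694, 0.0]
ft_force: [0.5, 0.7, -1.5]
finger_gap: 0.703
grip_force: 0.0
```

>>> carry_out --commands '[[[0,-0.003,-0.03],[0,0,0],0.06],[[0,-0.003,-0.03],[0,0,0],0.06],[[0,-0.003,-0.03],[0,0,0],0.06],[[0,0,-0.03],[0,0,0],0.06],[[0,0,-0.02],[0,0,0],0.06],[[0,0,0],[0,0,0],0.06]]'

```text
time: 2.7
tool_pos: [0.4927, -0.0202, 0.1068]
eef_rot: [-0.002, 0.719, 0.695, -0.002]
ft_force: [-1.1, 0.8, -0.0]
finger_gap: 0.707
grip_force: 0.0
```

```bash
python3 - <<'E'
from h import *
s=env.read_state();print(s['time'],s['tool_pos'],s['eef_rot'],s['ft_force'],s['finger_gap'])
a=cap('wrist','w0.png');T=a['world_to_cam'];print(-T[:3,:3].T@T[:3,3])
b=cap('scene')['frame'];f=cap('top')['frame']
cv2.imwrite('pics/v1.png',np.hstack([a['frame'],cv2.resize(f[140:235,185:325],(282,191)) if 0 else np.vstack([cv2.resize(f[140:240,185:325],(280,192)),cv2.resize(b[170:250,190:320],(280,192))])]))
E
```

```text
2.7 [ 0.49266706 -0.02021358  0.10678847] [-0.00236963  0.71947562  0.69451151 -0.00172615] [-1.10297585  0.78491102 -0.03340307] 0.7067589527257074
[0.49594124 0.06024931 0.23137517]
```

View pics/v1.png

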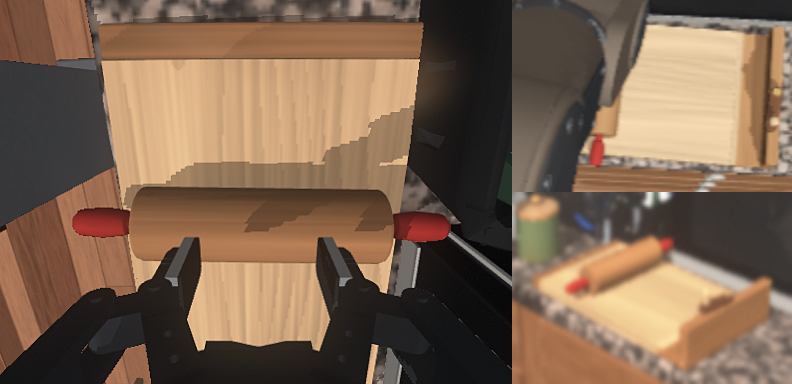

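The wrist view shows both fingertips over the barrel. The barrel spans about rows 188–262 and cols 130–392, with the red handles at (103,222) and (421,227). The tips are well spaced along it. I'll lower them to contact while checking the pin's y.

```bash
cat >> h.py <<'E'
def pin(n='wrist',z=.045,roi=None):
    c=cap(n);h=cv2.cvtColor(c['frame'],cv2.COLOR_BGR2HSV)
    m=(((h[...,0]<6)|(h[...,0]>174))&(h[...,1]>170)&(h[...,2]>80)).astype(np.uint8)
    if n=='top': m[:138]=0;m[235:]=0;m[:,:185]=0;m[:,330:]=0
    N,l,st,ce=cv2.connectedComponentsWithStats(m)
    return [(st[i,4],ce[i].round(),plane(c,ce[i],z)[0].round(4)) for i in range(1,N) if st[i,4]>12]
E
python3 -c "
from h import *
print(pin())"
```

```text
[(np.int32(1302), array([100., 221.]), array([ 0.3845, -0.0226,  0.045 ])), (np.int32(1215), array([414., 224.]), array([ 0.6031, -0.0329,  0.045 ]))]
```

>>> carry_out --commands '[[[0,0,-0.006],[0,0,0],0.06],[[0,0,-0.006],[0,0,0],0.06],[[0,0,-0.003],[0,0,0],0.06],[[0,0,0],[0,0,0],0.06]]'

```text
time: 3.23
tool_pos: [0.494, -0.0203, 0.0946]
eef_rot: [-0.0, 0.719, 0.695, -0.0]
ft_force: [0.3, -0.3, 0.1]
finger_gap: 0.702
grip_force: 0.0
```

>>> carry_out --commands '[[[0,0,-0.003],[0,0,0],0.06],[[0,0,-0.002],[0,0,0],0.06],[[0,0,0],[0,0,0],0.06]]'

```text
time: 3.48
tool_pos: [0.4941, -0.0203, 0.0897]
eef_rot: [-0.0, 0.719, 0.695, -0.0]
ft_force: [-0.7, 0.2, 0.2]
finger_gap: 0.702
grip_force: 0.0
```

>>> carry_out --commands '[[[0,0,-0.002],[0,0,0],0.06],[[0,0,0],[0,0,0],0.06]]'

```text
time: 3.65
tool_pos: [0.4941, -0.0203, 0.0878]
eef_rot: [-0.0, 0.719, 0.695, -0.0]
ft_force: [-0.5, -0.4, 1.0]
finger_gap: 0.702
grip_force: 0.0
```

>>> carry_out --commands '[[[0,0,-0.001],[0,0,0],0.06],[[0,0,0],[0,0,0],0.06]]'

```text
time: 3.82
tool_pos: [0.4942, -0.0203, 0.0869]
eef_rot: [0.0, 0.719, 0.695, 0.0]
ft_force: [-0.2, 0.3, -0.2]
finger_gap: 0.702
grip_force: 0.0
```

>>> carry_out --commands '[[[0,0,-0.001],[0,0,0],0.06],[[0,0,0],[0,0,0],0.06]]'

```text
time: 3.98
tool_pos: [0.4942, -0.0203, 0.0859]
eef_rot: [0.0, 0.719, 0.695, 0.0]
ft_force: [-0.4, -0.5, 0.5]
finger_gap: 0.705
grip_force: 0.0
```

>>> carry_out --commands '[[[0,0,-0.001],[0,0,0],0.06],[[0,0,0],[0,0,0],0.06]]'

```text
time: 4.15
tool_pos: [0.4941, -0.0203, 0.0849]
eef_rot: [-0.0, 0.719, 0.695, -0.0]
ft_force: [-0.2, 0.0, 0.4]
finger_gap: 0.702
grip_force: 0.0
```

>>> carry_out --commands '[[[0,0,-0.001],[0,0,0],0.06],[[0,0,0],[0,0,0],0.06]]'

```text
time: 4.32
tool_pos: [0.4942, -0.0203, 0.0839]
eef_rot: [-0.0, 0.719, 0.695, -0.0]
ft_force: [-0.7, -0.1, -0.2]
finger_gap: 0.703
grip_force: 0.0
```

>>> carry_out --commands '[[[0,0,-0.001],[0,0,0],0.06],[[0,0,0],[0,0,0],0.06]]'

```text
time: 4.48
tool_pos: [0.4943, -0.0203, 0.0835]
eef_rot: [0.0, 0.719, 0.695, 0.0]
ft_force: [-1.6, 0.1, 8.3]
finger_gap: 0.705
grip_force: 4.1
```

```bash
python3 -c "
from h import *
print(pin(),env.read_state()['ft_force'])"
```

```text
[(np.int32(1638), array([ 76., 240.]), array([ 0.3833, -0.023 ,  0.045 ])), (np.int32(1477), array([439., 245.]), array([ 0.6043, -0.0337,  0.045 ]))] [-0.74247738 -0.51634562  8.13536898]
```

>>> carry_out --commands '[[[0,-0.005,0],[0,0,0],0.06],[[0,-0.009,0],[0,0,0],0.06],[[-0.0005,-0.012,0],[0,0,0],0.06],[[-0.0005,-0.012,0.003],[0,0,0],0.06],[[0,-0.008,0.012],[0,0,0],0.06],[[0,0,0.008],[0,0,0],0.06]]'

```text
time: 5.03
tool_pos: [0.4934, -0.0676, 0.1066]
eef_rot: [0.0, 0.72, 0.694, 0.0]
ft_force: [0.4, -0.1, -0.1]
finger_gap: 0.704
grip_force: 0.0
```

```bash
python3 -c "
from h import *
for i in range(2):print(pin())
s=env.read_state();print(s['time'],s['tool_pos'],s['ft_force'])"
```

```text
[(np.int32(1439), array([ 90., 197.]), array([ 0.3831, -0.0504,  0.045 ])), (np.int32(1063), array([417., 200.]), array([ 0.5989, -0.0607,  0.045 ])), (np.int32(15), array([394., 200.]), array([ 0.5831, -0.0595,  0.045 ]))]
[(np.int32(1415), array([ 91., 200.]), array([ 0.3831, -0.0526,  0.045 ])), (np.int32(1042), array([415., 204.]), array([ 0.5989, -0.063 ,  0.045 ])), (np.int32(19), array([391., 204.]), array([ 0.5832, -0.0624,  0.045 ]))]
5.1333 [ 0.4936652  -0.06659828  0.10707917] [-0.04819731 -0.01282493 -0.56105521]
```

>>> carry_out --commands '[[[0,0,0],[0,0,0],0.06],[[0,0,0],[0,0,0],0.06],[[0,0,0],[0,0,0],0.06],[[0,0,0],[0,0,0],0.06],[[0,0,0],[0,0,0],0.06],[[0,0,0],[0,0,0],0.06],[[0,0,0],[0,0,0],0.06],[[0,0,0],[0,0,0],0.06],[[0,0,0],[0,0,0],0.06],[[0,0,0],[0,0,0],0.06],[[0,0,0],[0,0,0],0.06],[[0,0,0],[0,0,0],0.06]]'

```text
time: 6.13
tool_pos: [0.4932, -0.0663, 0.106]
eef_rot: [0.0, 0.719, 0.695, 0.0]
ft_force: [-0.2, 0.1, 0.0]
finger_gap: 0.703
grip_force: 0.0
```

```bash
python3 -c "
from h import *
for i in range(2):print(pin())
print(pin('top'))
s=env.read_state();print(s['time'],s['tool_pos'],s['ft_force'])"
```

```text
[(np.int32(1384), array([ 93., 212.]), array([ 0.3826, -0.06  ,  0.045 ])), (np.int32(1021), array([416., 216.]), array([ 0.5988, -0.0704,  0.045 ])), (np.int32(14), array([392., 215.]), array([ 0.5824, -0.0686,  0.045 ]))]
[(np.int32(1380), array([ 93., 212.]), array([ 0.3826, -0.0601,  0.045 ])), (np.int32(1019), array([416., 216.]), array([ 0.5988, -0.0703,  0.045 ]))]
[]
6.2833 [ 0.49317964 -0.06632318  0.1060301 ] [-0.08879836  0.05269447 -0.17110646]
```

>>> carry_out --commands '[[[0,0.006,0],[0,0,0],0.06],[[0.0015,0.005,-0.008],[0,0,0],0.06],[[0,0,-0.01],[0,0,0],0.06],[[0,0,-0.004],[0,0,0],0.06],[[0,0,-0.001],[0,0,0],0.06],[[0,-0.006,0],[0,0,0.01],0.06],[[-0.0005,-0.013,0],[0,0,0.01],0.06],[[-0.0005,-0.019,0],[0,0,0.01],0.06],[[0,-0.019,0.006],[0,0,0],0.06],[[0,-0.008,0.014],[0,0,0],0.06],[[0,0,0.01],[0,0,0],0.06],[[0,0,0],[0,0,0],0.06]]'

```text
time: 7.28
tool_pos: [0.4941, -0.1206, 0.114]
eef_rot: [0.001, 0.709, 0.705, 0.0]
ft_force: [0.6, 0.1, 1.1]
finger_gap: 0.704
grip_force: 0.0
```

>>> carry_out --commands '[[[0,-0.01,0],[0,0,0],0.06],[[0,-0.01,0],[0,0,0],0.06],[[0,0,0],[0,0,0],0.06],[[0,0,0],[0,0,0],0.06],[[0,0,0],[0,0,0],0.06],[[0,0,0],[0,0,0],0.06],[[0,0,0],[0,0,0],0.06],[[0,0,0],[0,0,0],0.06],[[0,0,0],[0,0,0],0.06],[[0,0,0],[0,0,0],0.06],[[0,0,0],[0,0,0],0.06],[[0,0,0],[0,0,0],0.06]]'

```text
time: 8.28
tool_pos: [0.4937, -0.1403, 0.113]
eef_rot: [0.0, 0.709, 0.705, 0.0]
ft_force: [-0.9, -0.6, -0.0]
finger_gap: 0.702
grip_force: 0.0
```

```bash
python3 -c "
from h import *
for i in range(2):print(pin())
s=env.read_state();print(s['time'],s['tool_pos'],s['ft_force'])"
```

```text
[(np.int32(1276), array([ 96., 210.]), array([ 0.3812, -0.1384,  0.045 ])), (np.int32(1029), array([407., 215.]), array([ 0.5973, -0.1433,  0.045 ]))]
[(np.int32(1282), array([ 96., 210.]), array([ 0.3813, -0.1383,  0.045 ])), (np.int32(1026), array([407., 215.]), array([ 0.5972, -0.1433,  0.045 ]))]
8.3833 [ 0.49370803 -0.14033075  0.11306408] [-0.59036085 -0.23009547  0.44702909]
```

>>> carry_out --commands '[[[0,0.005,-0.007],[0,0,0],0.06],[[0,0.005,-0.01],[0,0,0],0.06],[[0,0,-0.008],[0,0,0],0.06],[[0,0,-0.004],[0,0,0],0.06],[[0,0,-0.001],[0,0,0],0.06],[[0,-0.006,0],[0,0,0],0.06],[[-0.0005,-0.013,0],[0,0,0],0.06],[[-0.0005,-0.018,0],[0,0,0],0.06],[[0,-0.018,0.006],[0,0,0],0.06],[[0,-0.006,0.014],[0,0,0],0.06],[[0,0,0.01],[0,0,0],0.06],[[0,0,0],[0,0,0],0.06]]'

```text
time: 9.38
tool_pos: [0.4932, -0.1918, 0.1145]
eef_rot: [0.001, 0.709, 0.705, 0.0]
ft_force: [1.0, -0.6, -0.3]
finger_gap: 0.704
grip_force: 0.0
```

>>> carry_out --commands '[[[0,0,0],[0,0,0],0.06],[[0,0,0],[0,0,0],0.06],[[0,0,0],[0,0,0],0.06],[[0,0,0],[0,0,0],0.06],[[0,0,0],[0,0,0],0.06],[[0,0,0],[0,0,0],0.06],[[0,0,0],[0,0,0],0.06],[[0,0,0],[0,0,0],0.06],[[0,0,0],[0,0,0],0.06],[[0,0,0],[0,0,0],0.06],[[0,0,0],[0,0,0],0.06],[[0,0,0],[0,0,0],0.06]]'

```text
time: 10.38
tool_pos: [0.4927, -0.1914, 0.1131]
eef_rot: [0.0, 0.709, 0.705, 0.0]
ft_force: [0.1, -0.2, -1.2]
finger_gap: 0.701
grip_force: 0.0
```

```bash
python3 -c "
from h import *
for i in range(2):print(pin())
s=env.read_state();print(s['time'],s['tool_pos'],s['ft_force'])"
```

```text
[(np.int32(1250), array([100., 236.]), array([ 0.3798, -0.2095,  0.045 ])), (np.int32(1044), array([403., 241.]), array([ 0.5964, -0.2149,  0.045 ]))]
[(np.int32(1230), array([100., 236.]), array([ 0.3797, -0.2096,  0.045 ])), (np.int32(1030), array([403., 241.]), array([ 0.5966, -0.2149,  0.045 ]))]
10.4833 [ 0.49268489 -0.19135672  0.1130434 ] [0.83299973 0.04362499 0.96216897]
```

>>> carry_out --commands '[[[0,-0.006,-0.007],[0,0,0],0.06],[[0,-0.006,-0.01],[0,0,0],0.06],[[0,0,-0.008],[0,0,0],0.06],[[0,0,-0.004],[0,0,0],0.06],[[0,0,-0.001],[0,0,0],0.06],[[0,-0.005,0],[0,0,0],0.06],[[0,-0.009,0],[0,0,0],0.06],[[0,-0.012,0],[0,0,0],0.06],[[0,-0.008,0.006],[0,0,0],0.06],[[0,0,0.014],[0,0,0],0.06],[[0,0,0.01],[0,0,0],0.06],[[0,0,0],[0,0,0],0.06]]'

```text
time: 11.48
tool_pos: [0.4932, -0.2377, 0.1146]
eef_rot: [0.001, 0.709, 0.705, 0.0]
ft_force: [0.1, -0.5, -1.1]
finger_gap: 0.703
grip_force: 0.0
```

>>> carry_out --commands '[[[0,0.02,0.02],[0,0,0],0.0],[[0,0.02,0.02],[0,0,0],0.0],[[0,0.02,0.02],[0,0,0],0.0],[[0,0,0.02],[0,0,0],0],[[0,0,0.02],[0,0,0],0],[[0,0,0],[0,0,0],0],[[0,0,0],[0,0,0],0],[[0,0,0],[0,0,0],0],[[0,0,0],[0,0,0],0],[[0,0,0],[0,0,0],0],[[0,0,0],[0,0,0],0],[[0,0,0],[0,0,0],0]]'

```text
time: 12.48
tool_pos: [0.4926, -0.1774, 0.2125]
eef_rot: [-0.0, 0.709, 0.705, -0.0]
ft_force: [-0.8, 0.7, 0.3]
finger_gap: -0.001
grip_force: 0.0
```

```bash
python3 -c "
from h import *
print(pin(z=.039));print(pin('top',.039))
s=env.read_state();print(s['time'],s['tool_pos'],s['ft_force'])
a=cap('wrist')['frame'];b=cap('scene')['frame'];f=cap('top')['frame']
cv2.imwrite('pics/v2.png',np.hstack([a,np.vstack([cv2.resize(f[140:240,185:325],(280,192)),cv2.resize(b[170:250,190:320],(280,192))])]))
"
```

```text
[(np.int32(492), array([155., 223.]), array([ 0.38  , -0.2341,  0.039 ])), (np.int32(385), array([354., 228.]), array([ 0.5965, -0.2408,  0.039 ])), (np.int32(21), array([336., 227.]), array([ 0.5765, -0.2394,  0.039 ]))]
[(np.int32(26), array([302., 229.]), array([ 0.3723, -0.2363,  0.039 ]))]
12.5833 [ 0.49262889 -0.17737127  0.21275233] [-0.05152083  0.12107437  0.56134187]
```

View pics/v2.png

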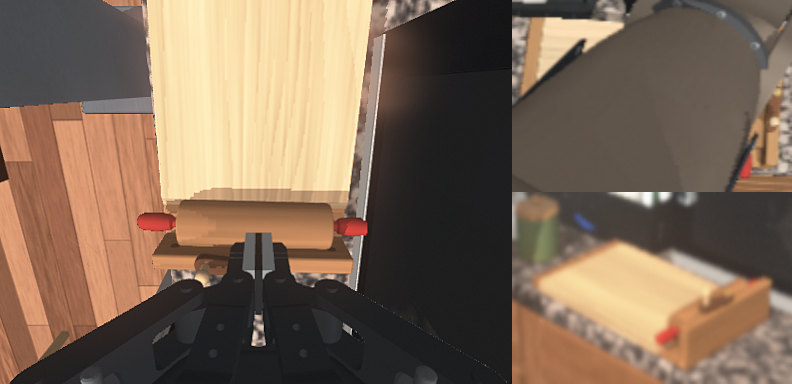

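The pin (barrel cols 178–332, rows 200–248) now lies against the rail, and the knob shows at (203,268). I'll check the barrel's height by depth and fix the knob.

```bash
python3 -c "
from h import *
c=cap('wrist');W=cloud(c)
for x0,x1 in((.42,.45),(.48,.5),(.54,.57)):
  m=(W[...,0]>x0)&(W[...,0]<x1)&(W[...,1]>-.262)&(W[...,1]<-.21)&(W[...,2]<.09)&(W[...,2]>.03); P=W[m]
  if len(P): t=P[P[:,2]>np.nanpercentile(P[:,2],85)];print(len(P),np.nanpercentile(P[:,2],97).round(4),np.median(t[:,1]).round(4))
m=(W[...,2]>.097)&(W[...,2]<.107)&(W[...,0]<.48)&(W[...,1]<-.22);P=W[m];print('knob',len(P),P.mean(0),P.min(0),P.max(0))
m=(W[...,2]>.072)&(W[...,2]<.082)&(W[...,0]<.56)&(W[...,0]>.4)&(W[...,1]<-.24);P=W[m];print('bar',len(P),cv2.minAreaRect(np.float32(P[:,:2]*1000)),P.min(0),P.max(0))
print('knobpx',plane(c,[[203,267]],.102))
cv2.imwrite('pics/k.png',cv2.resize(c['frame'][190:300,130:380],None,fx=3,fy=3,interpolation=cv2.INTER_CUBIC))
"
```

```text
1811 0.0796 -0.2569
614 0.0648 -0.2306
1304 0.0649 -0.2364
knob 140 [ 0.44106558 -0.26030882  0.10068789] [ 0.43373241 -0.26844057  0.09702944] [ 0.44675461 -0.25587507  0.10363029]
bar 502 ((445.0622863769531, -262.9773254394531), (18.927337646484375, 32.985267639160156), 81.22705078125) [ 0.42859241 -0.27344135  0.07201746] [ 0.46263965 -0.25292186  0.08189627]
knobpx [[ 0.4425912  -0.24902559  0.102     ]]
```

View pics/k.png

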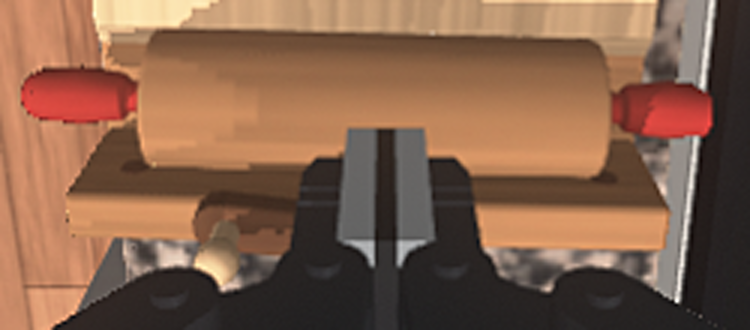

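The barrel top reads 65 mm at both places I could measure, so the pin is seated. The knob is near (0.440, -0.262) and the pivot near (0.4865, -0.268). I'll go down behind the knob with the fingers shut.

>>> carry_out --commands '[[[-0.009,-0.019,0],[0,0,0],0],[[-0.009,-0.019,0],[0,0,0],0],[[-0.009,-0.019,0],[0,0,0],0],[[-0.009,-0.019,-0.015],[0,0,0],0],[[-0.009,-0.019,-0.015],[0,0,0],0],[[-0.008,-0.019,-0.02],[0,0,0],0],[[0,0,0],[0,0,0],0]]'

```text
time: 13.37
tool_pos: [0.4379, -0.2931, 0.1603]
eef_rot: [-0.002, 0.71, 0.705, -0.0]
ft_force: [-1.3, 0.7, 0.1]
finger_gap: -0.003
grip_force: 0.0
```

>>> carry_out --commands '[[[0,0,-0.02],[0,0,0],0],[[0,0,-0.02],[0,0,0],0],[[0,0,-0.015],[0,0,0],0],[[0,0,-0.005],[0,0,0],0],[[0,0,0],[0,0,0],0]]'

```text
time: 13.78
tool_pos: [0.4396, -0.2908, 0.1024]
eef_rot: [-0.001, 0.709, 0.705, -0.0]
ft_force: [0.2, -0.1, 0.2]
finger_gap: -0.001
grip_force: 0.0
```

```bash
python3 -c "
from h import *
s=env.read_state();print(s['time'],s['tool_pos'],s['ft_force'])
a=cap('wrist')['frame'];b=cap('scene')['frame']
cv2.imwrite('pics/v3.png',np.hstack([a,cv2.resize(b[170:260,210:320],(280,384))]))
"
```

```text
13.7833 [ 0.43963845 -0.29084589  0.10242544] [ 0.17096195 -0.10788292  0.22570696]
```

View pics/v3.png

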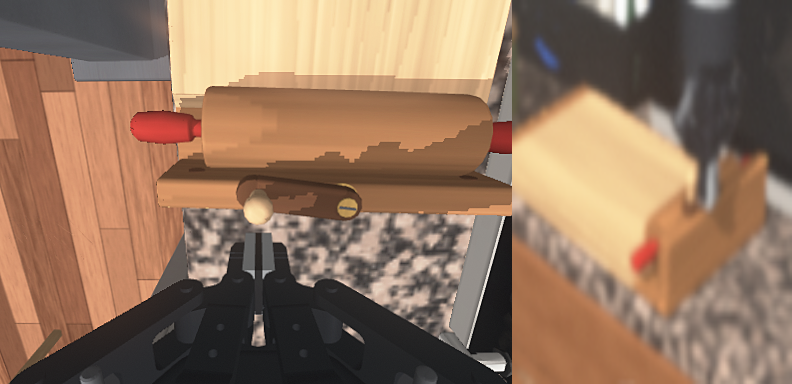

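The shut tips at (258,240) stand straight behind the knob (258,208), and the pivot screw is at (347,208). Now I push it round.

>>> carry_out --commands '[[[0,0.004,0],[0,0,0],0],[[0,0.004,0],[0,0,0],0],[[0,0.005,0],[0,0,0],0],[[0,0.005,0],[0,0,0],0],[[0,0.005,0],[0,0,0],0],[[0,0.005,0],[0,0,0],0],[[0,0.005,0],[0,0,0],0],[[0,0.005,0],[0,0,0],0],[[0,0.003,0],[0,0,0],0],[[0,0,0],[0,0,0],0]]'

```text
time: 14.72
tool_pos: [0.4396, -0.2496, 0.103]
eef_rot: [-0.0, 0.709, 0.706, 0.0]
ft_force: [0.2, -0.6, -0.3]
finger_gap: -0.0
grip_force: 0.1
```

```bash
cat >k.py <<'E'
from h import *
import sys
c=cap('wrist');h=cv2.cvtColor(c['frame'],cv2.COLOR_BGR2HSV)
W=cloud(c)
m=(W[...,2]>.096)&(W[...,2]<.108)&(W[...,1]<-.19)&(W[...,1]>-.29)&(W[...,0]>.4)&(W[...,0]<.53)&(h[...,1]>50)&(h[...,2]>120);P=W[m]
print('knob',len(P),np.median(P,0) if len(P) else 0)
print(env.read_state()['tool_pos'],env.read_state()['ft_force'])
cv2.imwrite('pics/'+sys.argv[1],c['frame'][:300,50:])
E
python3 k.py k1.png
```

```text
knob 529 [ 0.45343355 -0.23406572  0.10168173]
[ 0.43951978 -0.24983974  0.10295291] [-1.0191584  -0.33693734 -0.18244345]
```

View pics/k1.png

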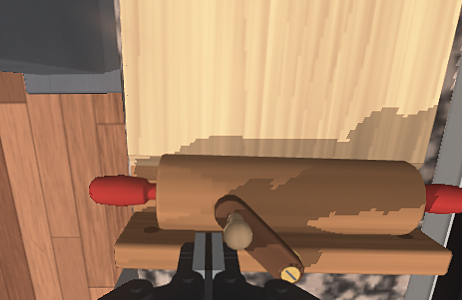

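The bar has turned about 45°, with the knob at crop pixel (238,235). I continue along the arc.

>>> carry_out --commands '[[[0.003,0.004,0],[0,0,0],0],[[0.003,0.004,0],[0,0,0],0],[[0.004,0.004,0],[0,0,0],0],[[0.004,0.004,0],[0,0,0],0],[[0.004,0.003,0],[0,0,0],0],[[0.004,0.003,0],[0,0,0],0],[[0.004,0.002,0],[0,0,0],0],[[0.003,0.001,0],[0,0,0],0],[[0,0,0],[0,0,0],0]]'

```text
time: 15.52
tool_pos: [0.4682, -0.2249, 0.1027]
eef_rot: [-0.001, 0.709, 0.706, -0.001]
ft_force: [-6.6, -3.5, 1.6]
finger_gap: 0.001
grip_force: 3.2
```

```bash
python3 k.py k2.png
```

```text
knob 415 [ 0.48820935 -0.22086884  0.10190065]
[ 0.46816039 -0.2250345   0.10276853] [-6.24509554 -1.98513732  1.43410393]
```

>>> carry_out --commands '[[[0.001,0,0],[0,0,0],0],[[0,0,0],[0,0,0],0]]'

```text
time: 15.73
tool_pos: [0.4685, -0.225, 0.1027]
eef_rot: [-0.002, 0.709, 0.705, -0.001]
ft_force: [-9.3, -3.3, 2.4]
finger_gap: 0.0
grip_force: 4.5
```

>>> carry_out --commands '[[[-0.004,0,0],[0,0,0],0],[[-0.01,0,0],[0,0,0],0],[[-0.01,0,0.01],[0,0,0],0],[[0,0,0.03],[0,0,0],0],[[0,0.01,0.04],[0,0,0],0],[[0,0.03,0.02],[0,0,0],0],[[0,0.02,0.01],[0,0,0],0],[[0,0,0],[0,0,0],0],[[0,0,0],[0,0,0],0]]'

```text
time: 16.48
tool_pos: [0.4456, -0.1647, 0.2137]
eef_rot: [0.001, 0.708, 0.706, 0.0]
ft_force: [0.5, 0.1, 0.5]
finger_gap: 0.002
grip_force: 0.0
```

```bash
python3 k.py k3.png; python3 -c "
from h import *
print(pin(z=.039),env.read_state()['time'])"
```

```text
knob 161 [ 0.48709982 -0.22045361  0.10143651]
[ 0.44553854 -0.16530989  0.21302503] [ 0.1997918  -0.18825562 -0.70590136]
[(np.int32(533), array([201., 232.]), array([ 0.3824, -0.2336,  0.039 ])), (np.int32(427), array([395., 237.]), array([ 0.5963, -0.2402,  0.039 ]))] 16.5833
```

View pics/k3.png

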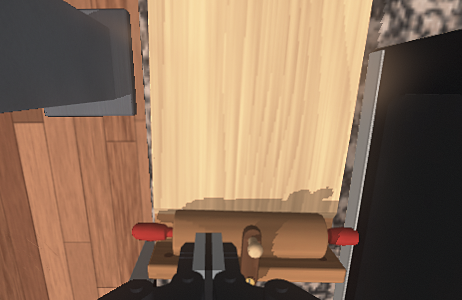

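The bar stands square across the seated pin, with the knob at crop pixel (254,247), hard against its stop. The pin has not moved and the arm is clear, so I hand the job in.

```bash
python3 -c "
from h import *
print(env.job_done())"
```

```text
the job is handed in; nothing more can be done
None
```

The rolling pin lies seated along the trough, the turn-button is at its stop square across it, and the job was handed in at about 16.6 s with the arm clear; no verdict was returned.

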